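# Third hand at the jar labelling jig

### The job

Clear the finished jar (green lid, green label) out of the labelling jig and set it down upright, not dropped, on a free spot of the blue tray, and let go of it. Then bring the bare jar (plain metal lid) into the jig, standing on the bench between the rails, seat it in the V of the white sprung stop and press until the black pointer stands in the green zone of the scale, never into the red; finish while still pressing there steadily, so that a colleague can stick the seal on. Tip nothing over and leave the tape roll, the spice tin and the jar already in the tray where they are.

Things in the scene. Friction and masses are not known exactly. Their poses are not given: they have to be found in the camera images.
- jig: labelling jig fixed to the bench. Origin on the bench, midway between the rails, where the centre of a jar stands that just touches the stop at rest; +x: pressing direction along the rails to the stop, roughly away from the robot; z up. Two aluminium rails, x -70 to +180 mm, 22 mm high, inner faces at y = +-37, outer at +-48 mm. Lane floor is the bare bench, open at the -x end.
- jig_scale (a point): centre of the scale on top of the jig's fixed blue housing (jig x 105 to 180 mm, 74 mm wide, 56 mm high). Along the jig's +x the scale shows white, green, white, red; a black crossbar pointer that moves with the stop lies over it.
- stop (a joint): travel (m) of the sprung white V stop along the jig's +x; 0 at rest, mechanical end at 0.042. Spring of 350 N/m plus a preload of 3.5 N: 7.0 N at 0.010, 10.5 N at 0.020, 15 N at 0.034. The pointer is in the green zone from 0.012 to 0.028 and in the red from 0.034 on.
- stop_seat (a point): point at bench height, moving with the stop, where the centre of a jar's underside stands when fully seated in the V; at the jig's origin when the stop is at rest. The V faces -x, is about 50 mm wide; its two upright plates span 14 to 58 mm in height, touch the jar 30 degrees either side of the pressing axis, and end about 19 mm ahead (+x) of the seated jar's centre.
- sealed_jar: finished jar with a green lid and green label, at the start standing in the jig's lane, up to 30 mm short of the stop; glass jar standing upright, 60 mm diameter, 82 mm tall (glass to 61 mm, then a 57 mm diameter lid from 63 to 82 mm), about 0.2 to 0.4 kg, round all the way so its yaw means nothing; origin at the centre of its underside, z up
- next_jar: jar to be sealed: plain metal lid, no label, amber glass; stands alone on the bench left or right of the jig, the tray being on the other side; glass jar standing upright, 60 mm diameter, 82 mm tall (glass to 61 mm, then a 57 mm diameter lid from 63 to 82 mm), about 0.2 to 0.4 kg, round all the way so its yaw means nothing; origin at the centre of its underside, z up
- tray: blue open tray fixed to the bench, 200 mm (x) by 140 mm (y), 25 mm high, walls and floor 5 mm thick; origin at the centre of its underside, so its floor is at 5 mm. A finished jar stands in its +x half, about 50 mm from the centre; the -x half is free (for example at x = -45 mm, y = 0).
- tray_jar: bystander: finished jar already standing in the tray's +x half; glass jar standing upright, 60 mm diameter, 82 mm tall (glass to 61 mm, then a 57 mm diameter lid from 63 to 82 mm), about 0.2 to 0.4 kg, round all the way so its yaw means nothing; origin at the centre of its underside, z up
- tape_roll: bystander: roll of tape lying flat on the bench, 80 mm across, 24 mm high; origin at the centre of its underside
- spice_tin: bystander: upright red tin with a black lid, 54 mm across, 75 mm tall; origin at the centre of its underside

How it is judged:
By the outcome, as a careful person would: the job done as asked, in the order asked, and still so for the second after the job is handed in, while the arm keeps its last pose, push and grip.
It also fails if it takes over 64 s, if anything falls off the work surface, if the arm or the gripper's body presses on something with over 40 N, if the wrist force passes 120 N, or if a joint passes its speed limit or range.

### The arm

A 7-joint arm with a two-finger parallel gripper is mounted at the origin on the work surface. World frame = base frame: x ahead of the robot, y to its left, z up, the work surface at z = 0. Lengths are in m, angles in degrees, forces in N, time in s.
With the tool pointing down it reaches from about 0.425 to 0.8 m from the base axis. Payload 8.3 kg.
Tool frame: the origin (TCP) lies on the centre line of the jaws, within the pads' length; the fingertips stand 22 mm ahead of it and the grasp point (between the pads) lies 3 mm ahead of it (robot.tip_reach is the distance from the TCP to the fingertips, in m); z points along the fingers, y is the line along which they close (so a half turn about z gives the same grasp; the last joint's range is limited). The gripper opens to 85 mm and grips with 20 to 120 N. Pads are 22 mm wide; open, the fingers measure 114 mm over their backs; the gripper's body (76 mm by 85 mm) begins 54 mm behind the grasp point. The pads swing forward as they close: fully open they stand 13 mm farther back than shut.
Start: joints at [63.891, 21.967, 0.94, 78.501, -0.361, 79.538, -2.664], TCP at [0.239, -0.577, 0.253] pointing down, gripper open.
Joint ranges: [-169.22, 169.22], [-14.56, 117.87], [-87.37, 89.26], [10.42, 133.3], [-82.24, 262.24], [0.94, 117.77], [-172.7, 172.7]. Speed limits (degrees/s): [136.94, 136.94, 172.46, 172.46, 180, 180, 180].

### API

Orientations are given as a 3x3 rotation matrix whose columns are the frame's x, y, z axes.
In Python, from bench import robot, readout, imaging, hand_in gives the robot as it stands. The module is installed in compiled form; this text tells all that it offers. Calls block until the motion is done:
- robot.move_pose(position, orientation): joint-space move of the TCP to a pose.
- robot.move_l(position, speed=0.15, attitude=None): straight line of the TCP; attitude=None keeps the orientation; speed is the mean speed in m/s.
- robot.move_j(angles): joint-space move.
- robot.gripper_to(opening): finger opening in m; the grip force is fixed at half the most; returns when the fingers have stopped.
- robot.hold(seconds).
- robot.solve_ik(position, orientation): joint angles nearest the present ones, or None.
- readout.sense(): the state.
- imaging.snapshot(name): name is "scene" or "top" or "wrist"; returns a dict with "color" (400x640x3 uint8, red, green, blue), "range_z" (400x640 float32, m along the optical axis (not along the pixel's ray), 0 where there is no reading), "vertical_fov" (degrees; the focal length in pixels is half the picture's height over the tangent of half this angle, whatever the lens; pixels are square), "cx", "cy" (the principal point, pixels), "k1" (the pictures are not rectified: a ray, as slopes to the right and down, at radius r is drawn at 1 + k1 r^2 times it, then the intrinsics apply), "cam_to_world" (4x4, takes a point from camera to world coordinates); the wrist camera has in their place "mount" (4x4, takes a point from camera to tool coordinates, whose origin is the TCP and whose axes are the flange's). Camera axes: x right, y up, looking along -z (the intrinsics and any distortion apply to the point x, -y, -z); pixel columns grow to the right and rows downward; lengths in m; the calibration is good to about 2 mm. A picture is of the moment at which its call begins: read the wrist's pose just before it.
A pose or a line that the arm cannot do raises robot.IKError and nothing moves.
- hand_in(): hands the job in; it is judged then, once.
Trained networks look in a picture, given as the dict that the camera call returned (one of the last four; its "shot" number tells which), for a name from the list of things; names that differ only in an ending like _2 or _b are one class to them, and where a whole thing is asked for, a point or a joint stands for the part that bears it (a point fixed in the world has none). Each returns a list of dicts, best first, with "score" (0 to 1); they miss things now and then, are a little off and sometimes report something else, mostly with a low value. They report only what shows in the picture. A call takes as long as a camera call.
- imaging.find_in(name, picture): "extent" ([left, top, width, height] in pixels, round what is visible of it).
- imaging.pinpoint(name, picture): "point" ([row, column] in pixels: a listed point, or the origin of a listed thing).
The state is a dict: "clock": time; "qpos": joint angles; "joint_velocities": joint speeds; "tau": joint torques, N m; "position": TCP position; "tcp_rot": TCP orientation; "contact_force": force on the tool from outside, world axes, zero at the start; "moment": the same for the moment, N m; "grip_width": finger opening in m; "grasp_force": force on a finger pad.
Only numpy, scipy, OpenCV 4.12 (cv2) and the standard library are available. Lean on these libraries where they do the work, as an engineer would, in place of code of your own. Each camera call takes 0.05 s, during which the arm holds its last target. There are 200 camera calls.

## Working session

There is one attempt and no reset: what is moved stays moved. The work goes in short steps, each a Python script; the robot and the scene stay as the last script left them, time stands still between calls to the robot, and variables do not carry over. Pictures are saved under pics/ and viewed, at most 10 in all, crops included, and the job is handed in when it is done.

```bash
mkdir -p pics; cat > h.py <<'E'
import numpy as np, cv2
from bench import robot, readout, imaging, hand_in
def intr(p):
    h=p["color"].shape[0]; return h/2/np.tan(np.radians(p["vertical_fov"])/2)
def T_of(p, s=None):
    if "cam_to_world" in p: return np.array(p["cam_to_world"])
    T=np.eye(4); T[:3,:3]=s["tcp_rot"]; T[:3,3]=s["position"]; return T@np.array(p["mount"])
def ray(p,r,c):
    f=intr(p); d=np.array([(c-p["cx"])/f,(r-p["cy"])/f]); u=d.copy()
    for _ in range(20): u=d/(1+p["k1"]*(u@u))
    return np.array([u[0],-u[1],-1.0])
def on_plane(p,r,c,z,s=None):
    T=T_of(p,s); d=T[:3,:3]@ray(p,r,c); o=T[:3,3]; return o+d*(z-o[2])/d[2]
def cloud(p,s=None):
    T=T_of(p,s); f=intr(p); h,w=p["range_z"].shape
    v,u=np.mgrid[:h,:w]; d=np.stack([(u-p["cx"])/f,(v-p["cy"])/f],-1); q=d.copy()
    for _ in range(20): q=d/(1+p["k1"]*(q**2).sum(-1,keepdims=True))
    P=np.stack([q[...,0],-q[...,1],-np.ones((h,w))],-1)*p["range_z"][...,None]
    W=P@T[:3,:3].T+T[:3,3]; W[p["range_z"]==0]=np.nan; return W
def save(p,n): cv2.imwrite("pics/"+n+".png",p["color"][...,::-1])
E
python3 - <<'E'
from h import *
np.set_printoptions(precision=3,suppress=True)
for cam in("top","scene"):
    p=imaging.snapshot(cam); save(p,cam+"0"); np.save(cam+"0.npy",p,allow_pickle=True)
    print(cam,p["k1"],p["vertical_fov"],T_of(p)[:3,3])
    for n in("jig","jig_scale","stop_seat","sealed_jar","next_jar","tray","tray_jar","tape_roll","spice_tin"):
        for d in imaging.pinpoint(n,p)[:2]:
            z=.06 if n=="jig_scale" else 0
            print(n,round(d["score"],2),np.round(d["point"]),on_plane(p,*d["point"],z))
E
```

```text
top -0.12315243500402905 47.76365062595262 [0.414 0.009 1.188]
jig 0.81 [216. 304.] [0.563 0.018 0.   ]
jig_scale 0.62 [157. 291.] [0.707 0.053 0.06 ]
jig_scale 0.29 [178. 394.] [ 0.654 -0.212  0.06 ]
stop_seat 0.61 [218. 305.] [0.559 0.016 0.   ]
sealed_jar 0.73 [219. 303.] [0.555 0.022 0.   ]
sealed_jar 0.56 [227. 308.] [0.533 0.008 0.   ]
next_jar 0.83 [227. 214.] [0.532 0.259 0.   ]
tray 0.67 [252. 416.] [ 0.467 -0.275  0.   ]
tray_jar 0.72 [228. 418.] [ 0.531 -0.283  0.   ]
tape_roll 0.72 [174. 395.] [ 0.677 -0.225  0.   ]
spice_tin 0.96 [173. 218.] [0.679 0.251 0.   ]
scene -0.06186441881473541 49.878937327798795 [ 1.161 -0.196  0.776]
jig 0.85 [202. 306.] [0.552 0.017 0.   ]
jig_scale 0.74 [228. 346.] [0.696 0.051 0.06 ]
jig_scale 0.37 [234. 182.] [ 0.578 -0.266  0.06 ]
stop_seat 0.71 [216. 175.] [ 0.471 -0.276  0.   ]
sealed_jar 0.58 [194. 296.] [0.52  0.005 0.   ]
next_jar 0.61 [166. 388.] [0.526 0.248 0.   ]
tray 0.85 [217. 177.] [ 0.476 -0.274  0.   ]
tray_jar 0.96 [232. 183.] [ 0.526 -0.269  0.   ]
spice_tin 0.95 [212. 422.] [0.685 0.25  0.   ]
```

```bash
python3 - <<'E'
from h import *
np.set_printoptions(precision=4,suppress=True)
p=np.load("top0.npy",allow_pickle=True).item(); W=cloud(p)
ims=cv2.resize(p["color"][130:300,180:470,::-1],None,fx=2.7,fy=2.7,interpolation=cv2.INTER_CUBIC); cv2.imwrite("pics/top_crop.png",ims)
# lids: height slices; cluster
def comps(lo,hi,tag):
    m=((W[...,2]>lo)&(W[...,2]<hi)&(W[...,0]>.35)).astype(np.uint8)
    n,l,st,ce=cv2.connectedComponentsWithStats(m)
    for i in range(1,n):
        if st[i,4]>40:
            q=W[l==i]; (c,r)=cv2.minEnclosingCircle(q[:,:2].astype(np.float32)); R=cv2.minAreaRect(q[:,:2].astype(np.float32))
            print(tag,st[i,4],"mean",q.mean(0),"circ",np.array(c),round(r,4),"rect",np.array(R[0]),np.array(R[1]),round(R[2],1))
comps(.072,.095,"lid"); comps(.048,.064,"housing"); comps(.014,.03,"low")
E
```

```text
lid 347 mean [ 0.8386 -0.6163  0.0824] circ [ 0.8412 -0.6174] 0.0317 rect [ 0.8413 -0.6195] [0.0566 0.0604] 55.1
lid 360 mean [ 0.7988 -0.5167  0.0824] circ [ 0.8003 -0.5195] 0.03 rect [ 0.8006 -0.5182] [0.0567 0.0564] 9.1
lid 379 mean [ 0.7192 -0.5965  0.0828] circ [ 0.7209 -0.5977] 0.0312 rect [ 0.7199 -0.5983] [0.0561 0.0592] 25.0
lid 284 mean [0.6842 0.2469 0.0754] circ [0.6847 0.2473] 0.0267 rect [0.684  0.2466] [0.0483 0.0503] 11.5
lid 417 mean [0.5329 0.0118 0.0825] circ [0.5333 0.0119] 0.0286 rect [0.5328 0.0112] [0.0543 0.055 ] 89.8
lid 428 mean [ 0.5296 -0.2724  0.0868] circ [ 0.5307 -0.2731] 0.0292 rect [ 0.5302 -0.2732] [0.0549 0.0559] 85.6
lid 427 mean [0.5221 0.253  0.0818] circ [0.5223 0.2538] 0.0292 rect [0.5221 0.2534] [0.0549 0.0552] 4.4
housing 87 mean [ 0.8276 -0.5998  0.0563] circ [ 0.8354 -0.6132] 0.0284 rect [ 0.8282 -0.6046] [0.0565 0.025 ] 40.1
housing 79 mean [ 0.7865 -0.5014  0.0574] circ [ 0.7978 -0.5151] 0.0295 rect [ 0.7907 -0.5064] [0.0587 0.0311] 39.4
housing 788 mean [0.6973 0.052  0.0575] circ [0.6977 0.0518] 0.0507 rect [0.698  0.0519] [0.0759 0.074
[... 534 characters left out ...]
.8297 -0.6054] [0.0613 0.0278] 41.7
low 67 mean [ 0.7857 -0.5012  0.0222] circ [ 0.7958 -0.5158] 0.0295 rect [ 0.7868 -0.506 ] [0.0588 0.0272] 42.8
low 392 mean [ 0.6181 -0.0117  0.0217] circ [ 0.6243 -0.0116] 0.1253 rect [ 0.6221 -0.0031] [0.2504 0.0268] 14.3
low 58 mean [ 0.7102 -0.5774  0.0217] circ [ 0.7167 -0.5907] 0.0289 rect [ 0.712  -0.5811] [0.0575 0.0215] 26.0
low 392 mean [0.5999 0.0711 0.0217] circ [0.6033 0.0724] 0.1255 rect [0.6037 0.071 ] [0.2508 0.013 ] 14.2
low 417 mean [ 0.6809 -0.2268  0.0232] circ [ 0.682  -0.2278] 0.04 rect [ 0.6822 -0.2268] [0.0781 0.0773] 2.3
low 633 mean [ 0.4751 -0.2761  0.0233] circ [ 0.4748 -0.2738] 0.1204 rect [ 0.4755 -0.2741] [0.2009 0.1422] 5.4
```

View pics/top_crop.png

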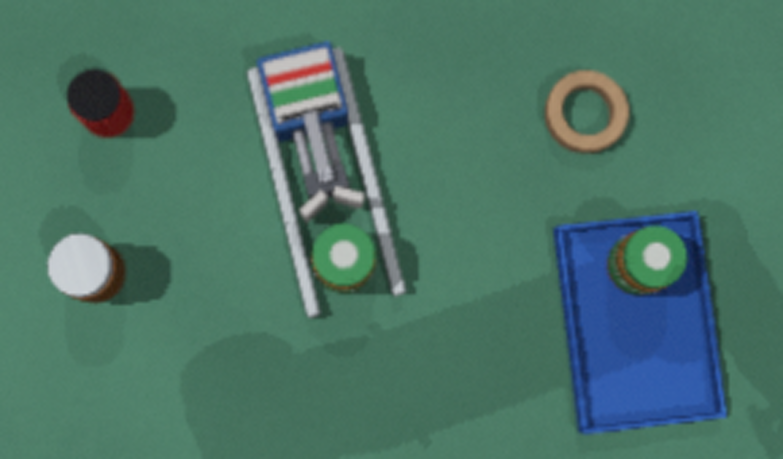

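View pics/scene0.png

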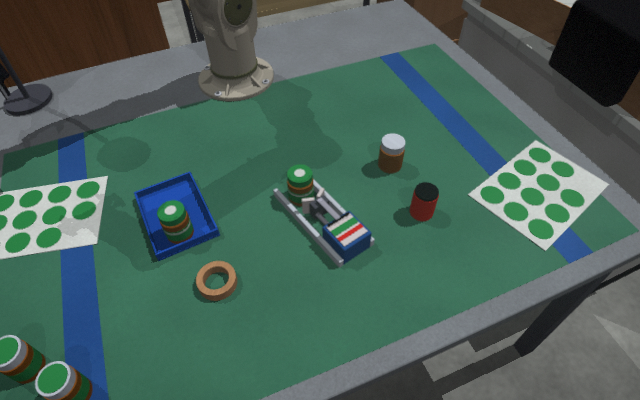

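Top crop: finished jar in the lane at crop px (343,255), bare jar at (82,267), tray bottom right with its jar at (657,257). The jig is yawed about 14.3° with its origin near (0.560, 0.017). The scene view confirms the tray is on the robot's right and its near half is free.

```bash
cat >> h.py <<'E'
YAW=np.radians(14.3); JO=np.array([.5602,.0168]); TY=np.radians(5.4)
def down(yaw):
    c,s=np.cos(yaw),np.sin(yaw); return np.array([[c,s,0],[s,-c,0],[0,0,-1.]])
def jig(x,y=0): return JO+np.array([np.cos(YAW)*x-np.sin(YAW)*y,np.sin(YAW)*x+np.cos(YAW)*y])
def st(t=""):
    s=readout.sense(); print(t,round(s["clock"],2),"pos",np.round(s["position"],4),"F",np.round(s["contact_force"],2),"w",round(s["grip_width"],4),"g",np.round(s["grasp_force"],1)); return s
ZG=.051
E
python3 - <<'E'
from h import *
for n,xy,y in(("jig",(.533,.0115),YAW),("tray",(.430,-.278),TY),("next",(.522,.2535),YAW)):
    for k in(0,np.pi):
        for z in(.051,.19): print(n,k,z,None if (q:=robot.solve_ik([*xy,z],down(y+k))) is None else np.round(q,0))
st(); print(np.round(readout.sense()["tcp_rot"],2), robot.tip_reach)
robot.move_pose([.5333,.0115,.19],down(YAW)); st("above")
robot.move_l([.5333,.0115,ZG],.12); st("low")
robot.gripper_to(.045); st("grip")
robot.move_l([.5333,.0115,ZG+.03],.06); st("up")
robot.move_l([.5333,.0115,.19],.15); st("up")
p=imaging.snapshot("scene"); save(p,"lift")
E
```

```text
jig 0 0.051 [ 20.  25. -31. 105.  16.  54. -93.]
jig 0 0.19 [ 24.  16. -34.  97.   9.  70. -88.]
jig 3.141592653589793 0.051 [ 33.  30. -47. 105.  26.  57.  80.]
jig 3.141592653589793 0.19 [ 33.  18. -45.  97.  14.  71.  89.]
tray 0 0.051 [ 37.  20.  -9. 109.   4.  51. -59.]
tray 0 0.19 [ 36.  11.  -8. 101.   2.  68. -57.]
tray 3.141592653589793 0.051 [ 55.  23. -31. 108.  15.  53. 113.]
tray 3.141592653589793 0.19 [ 56.  13. -31. 100.   7.  69. 119.]
next 0 0.051 [   3.   34.  -43.   97.   26.   59. -124.]
next 0 0.19 [  10.   28.  -53.   89.   23.   75. -122.]
next 3.141592653589793 0.051 [ 10.  38. -53.  97.  33.  62.  51.]
next 3.141592653589793 0.19 [ 15.  31. -62.  89.  28.  77.  54.]
 1.0 pos [ 0.2393 -0.5774  0.2533] F [0.03 0.17 0.37] w 0.0857 g 0.0
[[ 0.92  0.38  0.  ]
 [ 0.38 -0.92  0.  ]
 [ 0.   -0.   -1.  ]] 0.022
above 3.35 pos [0.5335 0.0103 0.19  ] F [-0.26  0.34 -1.01] w 0.0854 g 0.0
low 4.66 pos [0.5339 0.0116 0.0518] F [ 0.6  -0.06 -0.43] w 0.0853 g 0.0
grip 5.03 pos [0.5338 0.0114 0.052 ] F [-2.65  0.11  6.47] w 0.0584 g 63.6
up 5.67 pos [0.5332 0.0114 0.081 ] F [ 0.12 -0.25 -3.53] w 0.0588 g 64.8
up 6.55 pos [0.5326 0.0114 0.1889] F [-0.87  0.51 -3.36] w 0.0583 g 64.8
```

```bash
python3 - <<'E'
from h import *
x,y=.430,-.278
robot.move_pose([x,y,.19],down(TY)); st("above")
robot.move_l([x,y,ZG+.010],.12); s=st("near"); f0=s["contact_force"][2]
z=ZG+.010
while z>ZG+.002:
    z-=.001; robot.move_l([x,y,z],.03); s=st("step")
    if s["contact_force"][2]-f0>3: break
p=imaging.snapshot("scene"); save(p,"placed")
E
```

```text
above 7.78 pos [ 0.4311 -0.2761  0.19  ] F [-0.04  0.7  -3.  ] w 0.0581 g 64.8
near 9.0 pos [ 0.4306 -0.2783  0.0618] F [ 0.52  0.17 -3.64] w 0.0585 g 64.8
step 9.25 pos [ 0.4302 -0.2782  0.0604] F [-0.72  0.35 -4.16] w 0.0586 g 64.8
step 9.5 pos [ 0.43  -0.278  0.059] F [-0.22  0.73 -2.77] w 0.0586 g 64.8
step 9.75 pos [ 0.4299 -0.278   0.0579] F [ 0.44 -0.87 -3.05] w 0.0585 g 64.8
step 10.0 pos [ 0.4301 -0.278   0.057 ] F [ 0.84  0.76 -3.07] w 0.0585 g 64.9
step 10.25 pos [ 0.4301 -0.278   0.057 ] F [-4.41  1.73  8.62] w 0.0582 g 66.3
```

```bash
python3 - <<'E'
import cv2
a=cv2.imread("pics/lift.png")[60:260,120:400]; b=cv2.imread("pics/placed.png")[60:260,120:400]
cv2.imwrite("pics/pair.png",cv2.resize(cv2.vconcat([a,b]),None,fx=1.5,fy=1.5))
E
```

```text
(no output)
```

View pics/pair.png

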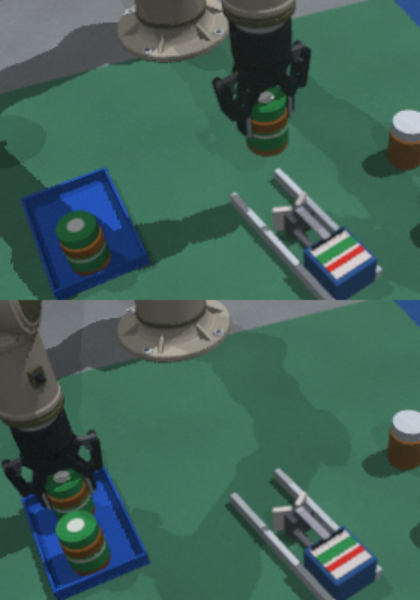

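Upper frame: jar held upright and clear of the jig. Lower frame: jar standing in the near half of the tray, touching the floor at contact. Next: release and fetch the bare jar.

```bash
python3 - <<'E'
from h import *
x,y=.430,-.278
robot.gripper_to(.085); st("open")
robot.move_l([x,y,.19],.12); st("up")
nx,ny=.5222,.2536
robot.move_pose([nx,ny,.19],down(YAW)); st("above")
p=imaging.snapshot("top"); W=cloud(p)
m=((W[...,2]>.074)&(W[...,2]<.095)&(abs(W[...,1]+.27)<.1)&(W[...,0]<.6)).astype(np.uint8)
n,l,s,c=cv2.connectedComponentsWithStats(m)
for i in range(1,n):
    if s[i,4]>40: print("tray lids",s[i,4],W[l==i].mean(0).round(4))
robot.move_l([nx,ny,ZG],.12); st("low")
robot.gripper_to(.045); st("grip")
robot.move_l([nx,ny,ZG+.12],.12); st("up")
j=jig(-.035); robot.move_pose([*j,ZG+.12],down(YAW)); st("over lane")
robot.move_l([*j,ZG+.03],.12); s=st("above lane")
p=imaging.snapshot("top"); save(p,"lane"); W=cloud(p)
m=(W[...,2]>.014)&(W[...,2]<.028)&(abs(W[...,0]-.61)<.15)&(abs(W[...,1]-.03)<.1)
P=(W[m][:,:2]-JO)@np.array([[np.cos(YAW),-np.sin(YAW)],[np.sin(YAW),np.cos(YAW)]])
for sg in(1,-1):
    q=P[(P[:,1]*sg>.034)&(P[:,1]*sg<.052)]; print("rail y",sg,len(q),np.percentile(q[:,1],[5,50,95]).round(4),q[:,0].min().round(3))
E
```

```text
open 10.68 pos [ 0.4301 -0.278   0.056 ] F [ 0.31  0.61 -0.39] w 0.085 g 0.0
up 11.95 pos [ 0.4296 -0.2778  0.1891] F [0.11 0.99 0.16] w 0.085 g 0.0
above 13.9 pos [0.5229 0.2522 0.1897] F [ 0.2   0.42 -0.47] w 0.085 g 0.0
tray lids 431 [ 0.5296 -0.2725  0.0869]
tray lids 435 [ 0.4296 -0.2761  0.0867]
low 15.26 pos [0.5226 0.254  0.0518] F [0.95 1.   0.52] w 0.085 g 0.0
grip 15.62 pos [0.5227 0.254  0.052 ] F [-1.35 -1.01  5.89] w 0.0583 g 65.0
up 16.77 pos [0.5218 0.2532 0.1701] F [-0.72 -0.19 -3.33] w 0.0581 g 64.7
over lane 17.74 pos [0.5262 0.0099 0.1711] F [ 0.11  0.56 -2.37] w 0.0586 g 64.8
above lane 18.64 pos [0.5268 0.0086 0.0817] F [ 0.12  0.02 -4.09] w 0.0586 g 64.8
rail y 1 169 [0.0381 0.043  0.0478] -0.07
rail y -1 86 [-0.0474 -0.0431 -0.0392] 0.106
```

```bash
cat >> h.py <<'E'
def jf(n=5):
    F=[]
    for _ in range(n): F.append(readout.sense()["contact_force"]); robot.hold(.03)
    F=np.mean(F,0); c,s=np.cos(YAW),np.sin(YAW); p=readout.sense()["position"]
    d=p[:2]-JO; return np.round([c*F[0]+s*F[1],-s*F[0]+c*F[1],F[2]],2), np.round([c*d[0]+s*d[1],-s*d[0]+c*d[1],p[2]],4)
E
python3 - <<'E'
from h import *
j=jig(-.035)
robot.move_l([*j,ZG+.006],.10); f0,_=jf(); print("ref",f0)
z=ZG+.006
while z>ZG-.002:
    z-=.001; robot.move_l([*j,z],.03); f,p=jf(3); print(z,f,p)
    if f[2]-f0[2]>2: break
z+=.0005
print("z",z)
for x in(-.015,-.005,0,.004,.008):
    robot.move_l([*jig(x),z],.04); f,p=jf(); print(x,f-f0,p)
    if f[0]-f0[0]<-14: break
p=imaging.snapshot("top"); save(p,"press1"); st()
E
```

```text
ref [ 0.05  0.14 -2.93]
0.055999999999999994 [ 0.04 -0.13 -3.35] [-0.035  -0.      0.0561]
0.05499999999999999 [-0.26 -0.25 -2.83] [-0.035  0.     0.055]
0.05399999999999999 [-0.09 -0.03 -3.1 ] [-0.035  0.     0.054]
0.05299999999999999 [-0.37 -0.58 -2.81] [-0.035 -0.     0.053]
0.05199999999999999 [-0.08 -0.12 -2.94] [-0.035 -0.     0.052]
0.05099999999999999 [-4.88  0.17  9.82] [-0.0349  0.      0.0519]
z 0.05149999999999999
-0.015 [-3.53 -0.35  7.96] [-0.0147 -0.0001  0.052 ]
-0.005 [-1.77 -0.83  7.52] [-0.0045 -0.0001  0.052 ]
0 [-9.61 -0.53 16.76] [-0.001 -0.     0.052]
0.004 [-16.59  -0.86  23.59] [ 0.0018 -0.0001  0.052 ]
 23.64 pos [0.5619 0.0171 0.052 ] F [-15.97  -4.34  19.9 ] w 0.0589 g 66.8
```

```bash
python3 - <<'E'
from h import *
f0=np.array([.05,-.1,-2.95]); z=.0515; x=.004
for k in range(16):
    f,p=jf(3); f=f-f0; print(round(x,4),round(z,4),f,p)
    if p[0]>.012 or f[0]<-22: break
    if f[2]>6: z+=.0003
    elif f[2]<1.5: z-=.0002
    if f[2]<12: x+=.002
    robot.move_l([*jig(x),z],.04)
p=imaging.snapshot("top"); a=p["color"][130:230,260:340,::-1]; q=imaging.snapshot("scene"); b=q["color"][170:270,270:390,::-1]
cv2.imwrite("pics/press2.png",cv2.resize(cv2.hconcat([a,b]),None,fx=4,fy=4,interpolation=cv2.INTER_CUBIC)); st()
E
```

```text
0.004 0.0515 [-16.65  -0.31  23.22] [ 0.0017 -0.0001  0.052 ]
0.004 0.0518 [-15.38  -0.59  20.  ] [ 0.0017 -0.0001  0.052 ]
0.004 0.0521 [-13.53  -0.6   17.29] [ 0.0018 -0.0001  0.0521]
0.004 0.0524 [-12.71  -0.54  14.22] [ 0.0018 -0.0001  0.0521]
0.004 0.0527 [-10.62  -0.62  10.5 ] [ 0.0017 -0.0002  0.0521]
0.006 0.053 [-8.97 -1.18  8.21] [ 0.0038 -0.0002  0.0521]
0.008 0.0533 [-7.99 -1.04  4.3 ] [ 0.0058 -0.0002  0.0521]
0.01 0.0533 [-8.89 -0.63  5.46] [ 0.0076 -0.0002  0.0521]
0.012 0.0533 [-10.36  -0.65   7.21] [ 0.0094 -0.0003  0.0521]
0.014 0.0536 [-9.69 -0.74  4.82] [ 0.0112 -0.0003  0.0521]
0.016 0.0536 [-10.86  -0.86   6.39] [ 0.013  -0.0003  0.0521]
 27.34 pos [0.5728 0.0197 0.0521] F [-9.2  -4.16  2.45] w 0.0588 g 65.3
```

View pics/press2.png

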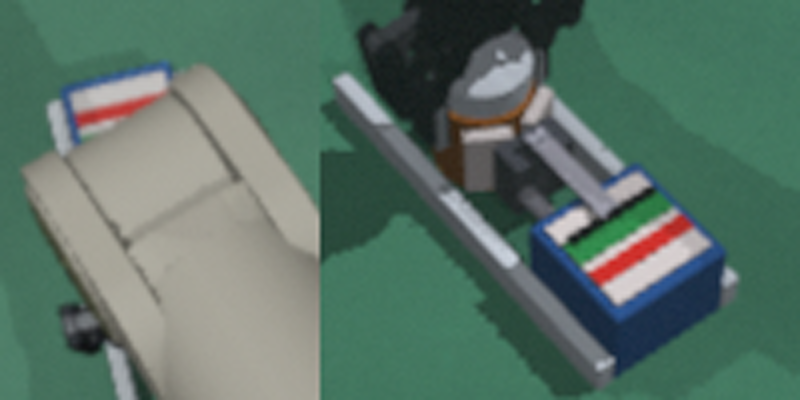

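The scene view (right half) shows the jar standing in the V, with the black pointer at the near edge of the green band. Another 7 mm or so puts it mid-green.

```bash
python3 - <<'E'
from h import *
f0=np.array([.05,-.1,-2.95]); z=.0536; x=.016
for k in range(14):
    f,p=jf(3); f=f-f0; print(round(x,4),round(z,4),f,p)
    if p[0]>.0193 or f[0]<-22: break
    if f[2]>6: z+=.0003
    elif f[2]<1.5: z-=.0002
    x+=min(.002,max(.001,.0205-p[0]))
    robot.move_l([*jig(x),z],.04)
robot.hold(.5); print(jf())
q=imaging.snapshot("scene"); b=q["color"][165:265,260:390,::-1]
cv2.imwrite("pics/press3.png",cv2.resize(b,None,fx=5,fy=5,interpolation=cv2.INTER_CUBIC)); st()
E
```

```text
0.016 0.0536 [-10.45  -0.43   5.84] [ 0.013  -0.0003  0.0521]
0.018 0.0536 [-12.01  -1.12   7.15] [ 0.0147 -0.0003  0.0521]
0.02 0.0539 [-11.58  -0.94   5.72] [ 0.0165 -0.0003  0.0521]
0.022 0.0539 [-13.63  -1.12   6.52] [ 0.0184 -0.0003  0.0522]
0.024 0.0542 [-12.95  -1.4    4.83] [ 0.0201 -0.0003  0.0522]
(array([-12.98,  -0.77,   2.03]), array([ 0.0201, -0.0003,  0.0522]))
 29.56 pos [0.5798 0.0215 0.0522] F [-11.9   -4.01   1.29] w 0.0587 g 65.0
```

View pics/press3.png

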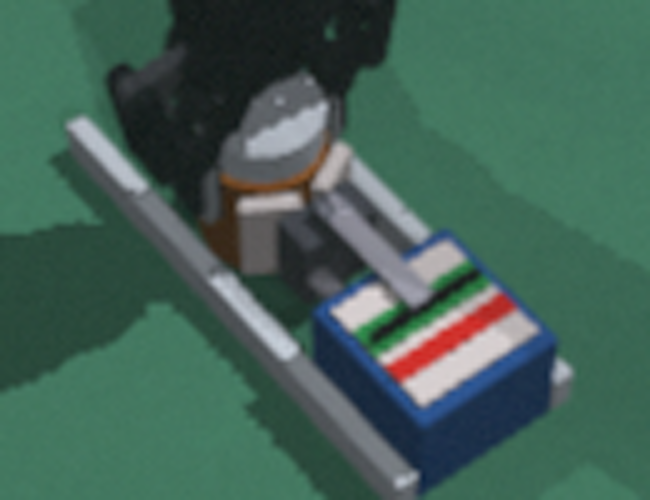

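The pointer stands mid-green and the jar is against both V plates. One last upright check, then I hand in.

```bash
python3 - <<'E'
from h import *
q=imaging.snapshot("scene"); W=cloud(q); c=jig(.02); print(jf())
m=(np.hypot(W[...,0]-c[0],W[...,1]-c[1])<.027)&(W[...,2]>.07)&(W[...,2]<.092)&(q["color"].min(-1)>120)
P=W[m]; a=P-P.mean(0); n=np.linalg.svd(a)[2][2]; tilt=np.degrees(np.arccos(abs(n[2])))
print(len(P),P.mean(0).round(4),n.round(3),"tilt",tilt.round(1))
if tilt<4: print(hand_in())
E
```

```text
(array([-12.84,  -0.78,   1.65]), array([ 0.0202, -0.0003,  0.0522]))
85 [0.5971 0.0264 0.0816] [-0.014 -0.003  1.   ] tilt 0.8
the job is handed in; nothing more can be done
None
```

The job is handed in: the finished jar was set down and released upright in the tray's free half, and the bare jar is seated in the V and held with about 13 N (travel about 0.020, pointer mid-green, tilt about 1°), at roughly 30 s of the 64 s.

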